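# Sweep the glass offcuts off the heat board into the scrap tin

### The arm

A 7-joint arm with a two-finger parallel gripper is mounted at the origin on the work surface. World frame = base frame: x ahead of the robot, y to its left, z up, the work surface at z = 0. Lengths are in mm, angles in rad, forces in N, time in s.
With the tool pointing down it reaches from about 425 to 825 mm from the base axis. Payload 3.6 kg.
Tool frame: the origin (TCP) lies at the very end of the fingers, on their centre line; the grasp point (between the pads) lies 19 mm behind it; z points along the fingers, y is the line along which they close (so a half turn about z gives the same grasp; the last joint's range is limited). The gripper opens to 93 mm and grips with 3 to 60 N. Pads are 15 mm wide; open, the fingers measure 128 mm over their backs; the gripper's body (75 mm by 188 mm) begins 65 mm behind the grasp point.
Start: joints at [-1.234, 0.615, -0.013, 1.423, 0.008, 1.103, -0.04], TCP at [230.646, 607.671, 218.64] pointing down, gripper open.
Joint ranges: [-3.12, 3.12], [-0.3, 2.06], [-1.34, 1.32], [0.26, 2.42], [-1.36, 4.5], [0.01, 1.98], [-2.84, 2.84]. Speed limits (rad/s): [2.79, 2.79, 3.14, 3.14, 3.14, 3.14, 3.14].

### API

Orientations are given as [roll, pitch, yaw] about the fixed x, y, z axes, in that order (R = Rz(yaw) Ry(pitch) Rx(roll)).
In Python, from workcell import r gives the robot as it stands. Calls block until the motion is done:
- r.move_ptp(position, orientation): joint-space move of the TCP to a pose.
- r.move_l(position, frame=None, vel=150): straight line of the TCP; frame=None keeps the orientation; vel is the mean speed in mm/s.
- r.set_joints(angles): joint-space move.
- r.set_gripper(opening, newtons=None): finger opening in mm; newtons is the grip in N (None keeps the last); returns when the fingers have stopped.
- r.hold(seconds).
- r.inverse_kinematics(position, orientation): joint angles nearest the present ones, or None.
- r.read_state(): the state.
- r.read_camera(name): name is "scene" or "top" or "wrist"; returns a dict with "image" (420x560x3 uint8, red, green, blue), "range_z" (420x560 float32, mm along the optical axis (not along the pixel's ray), 0 where there is no reading), "mtx" (3x3 intrinsics, pixels), "rvec" (rotation vector, rad) and "tvec" (3), from world to camera coordinates, as OpenCV has them; the wrist camera has in their place "tool_from_camera" (4x4, takes a point from camera to tool coordinates, whose origin is the TCP and whose axes are the flange's). Camera axes: x right, y down, z forward; pixel columns grow to the right and rows downward; lengths in mm; the calibration is good to about 2 mm. The wrist camera is an equidistant fisheye: a pixel r from the principal point sees the ray r / f radians off the axis. A picture is of the moment at which its call begins: read the wrist's pose just before it.
A pose or a line that the arm cannot do raises r.Unreachable and nothing moves.
- r.job_done(): hands the job in; it is judged then, once.
The state is a dict: "clock": time; "q": joint angles; "qd": joint speeds; "joint_torque": joint torques, N m; "tcp_pos": TCP position; "eef_rot": TCP orientation; "wrist_force": force on the tool from outside, world axes, zero at the start; "moment": the same for the moment, N m; "opening": finger opening in mm; "gripper_force": force on a finger pad.
Only numpy, scipy, OpenCV 4.12 (cv2) and the standard library are available. Lean on these libraries where they do the work, as an engineer would, in place of code of your own. Each camera call takes 0.05 s, during which the arm holds its last target. There are 200 camera calls.

### The job

Four glass offcuts (a green and an amber disc, a blue lump, a red cane stub) lie on the heat board of this glass-bead bench. Sweep all four with the fingertips along the board and over the end of the board into the bare steel scrap tin tucked under that end; only push them, do not pick any up. Leave the paperweight and the bead press standing where they are on the board, and do not shift the tin or the blue tray of finished beads at the other end.

Things in the scene. Friction and masses are not known exactly. Their poses are not given: they have to be found in the camera images.
- board: Fixed heat-proof board: pale slab 240 mm (x) x 300 mm (y), 12 mm thick, on two battens; its flat top is 42 mm above the bench. A tray stands partly under each of its two overhanging y ends. Origin: centre of the board at bench height; x away from the robot (turned by up to 9 degrees), y along its length to the left, z up.
- scrap_tin: Scrap tin: loose open tray of bare steel, 250 mm (x) x 120 mm (y), 0.4 kg, walls 2 mm thick and 25 mm high (rim 17 mm below the board's top), a few shards fixed to its floor. It stands at the left or right end of the board, parallel to it and centred on it to 10 mm, its near rim 12 mm under the slab's end, leaving 108 mm open beyond the end. Origin: centre of its underside; z up.
- bead_tray: Blue painted tray of the same size as the scrap tin, loose, with a dark lining and ten finished beads, at the other end of the board, below the level of its top. To be left alone and kept free of offcuts. Origin: centre of its underside; z up.
- disc_green: Green glass offcut: mashed round disc 30 mm across, 10 mm thick, 14 g, lying flat on the board. Of the four offcuts, in any order, one starts at the board's centre, between paperweight and press, one nearer the robot and two farther away, 70 to 88 mm off the lengthwise middle line. Origin: centre of its underside; z up.
- disc_amber: Amber glass offcut: mashed round disc 30 mm across, 10 mm thick, 14 g, lying flat on the board. Origin: centre of its underside; z up.
- lump_blue: Blue glass offcut: chipped lump about 30 x 26 mm, 13 mm high, 18 g, lying flat on the board. Origin: centre of its underside; z up.
- cane_red: Red glass offcut: stub of square cane 30 mm long (its x) x 16 mm wide x 12 mm high, 15 g, with a pale core at its ends, lying flat on the board at any yaw. Origin: centre of its underside; z up.
- paperweight: Finished pale-blue glass paperweight with an orange core, a dome 48 mm across and 35 mm high, 0.13 kg, standing loose within 8 mm of the board's lengthwise middle line, 78 to 95 mm from its centre. Leave it. Origin: centre of its underside; z up.
- press: Brass bead press, loose, 50 x 46 mm and 50 mm high with a dark wooden knob on top, 0.42 kg, standing within 8 mm of the board's lengthwise middle line, 78 to 95 mm from its centre. Leave it. Origin: centre of its underside; z up.
Mind the look-alikes: they are no part of the job. There is more than one size of the disc_green; the one meant has the size given above.

How it is judged (in metres and radians):
At the end, for the whole second after the job is handed in: All four offcuts lie at rest inside the scrap tin (within its walls, origin less than 34 mm above its floor level), and the paperweight, press and both trays stand upright within 20 mm of where they began (x of disc_green in the frame of scrap_tin between -0.124 and 0.124 m and y of disc_green in the frame of scrap_tin between -0.059 and 0.059 m and z of disc_green in the frame of scrap_tin between -0.005 and 0.034 m and linear speed of each of disc_green, disc_amber, lump_blue, cane_red below 0.03 m/s and x of disc_amber in the frame of scrap_tin between -0.124 and 0.124 m and y of disc_amber in the frame of scrap_tin between -0.059 and 0.059 m and z of disc_amber in the frame of scrap_tin between -0.005 and 0.034 m and x of lump_blue in the frame of scrap_tin between -0.124 and 0.124 m and y of lump_blue in the frame of scrap_tin between -0.059 and 0.059 m and z of lump_blue in the frame of scrap_tin between -0.005 and 0.034 m and x of cane_red in the frame of scrap_tin between -0.124 and 0.124 m and y of cane_red in the frame of scrap_tin between -0.059 and 0.059 m and z of cane_red in the frame of scrap_tin between -0.005 and 0.034 m and distance of each of paperweight, press, bead_tray, scrap_tin from where it was at the start of the episode below 0.02 m and angle between each of paperweight, press, bead_tray, scrap_tin's own z axis and vertical below 0.25 rad); the robot touches nothing.
It fails at once if a glass offcut is picked up: more than 15 mm above the heat board while level, or more than 25 mm however it lies (z of any of disc_green, disc_amber, lump_blue, cane_red in the frame of board above 0.067 m or (z of disc_green in the frame of board above 0.057 m and angle between disc_green's own z axis and vertical below 0.35 rad) or (z of disc_amber in the frame of board above 0.057 m and angle between disc_amber's own z axis and vertical below 0.35 rad) or (z of lump_blue in the frame of board above 0.057 m and angle between lump_blue's own z axis and vertical below 0.35 rad) or (z of cane_red in the frame of board above 0.057 m and angle between cane_red's own z axis and vertical below 0.35 rad)).
It fails at once if the paperweight or the bead press is shifted by more than 20 mm or tipped ((distance of paperweight from where it was at the start of the episode above 0.02 m or angle between paperweight's own z axis and vertical above 0.25 rad) or (distance of press from where it was at the start of the episode above 0.02 m or angle between press's own z axis and vertical above 0.25 rad)).
It fails at once if the blue bead tray or the scrap tin is shifted by more than 20 mm or tipped ((distance of bead_tray from where it was at the start of the episode above 0.02 m or angle between bead_tray's own z axis and vertical above 0.25 rad) or (distance of scrap_tin from where it was at the start of the episode above 0.02 m or angle between scrap_tin's own z axis and vertical above 0.25 rad)).
It also fails if it takes over 67 s, if anything falls off the work surface, if the arm or the gripper's body presses on something with over 40 N, if the wrist force passes 120 N, or if a joint passes its speed limit or range.

## Working session

There is one attempt and no reset: what is moved stays moved. The work goes in short steps, each a Python script; the robot and the scene stay as the last script left them, time stands still between calls to the robot, and variables do not carry over. Pictures are saved under pics/ and viewed, at most 10 in all, crops included, and the job is handed in when it is done.

```bash
ls; mkdir -p pics
python3 - <<'E'
from workcell import r
import cv2,numpy as np,pickle
d={n:r.read_camera(n) for n in("top","scene")}
pickle.dump(d,open("c0.pkl","wb"))
for n in d:
    cv2.imwrite(f"pics/{n}0.png",d[n]["image"][:,:,::-1])
    print(n,d[n]["mtx"],d[n]["rvec"],d[n]["tvec"])
s=r.read_state();print(s["clock"],s["eef_rot"],s["tcp_pos"],s["opening"])
E
```

```text
pics
top [[487.7537727    0.         278.49289524]
 [  0.         487.7537727  215.78949977]
 [  0.           0.           1.        ]] [ 2.15101894 -2.19542446  0.11275531] [ 39.78122018 620.34085345 847.47847057]
scene [[406.62742488   0.         279.79099977]
 [  0.         406.62742488 211.7952072 ]
 [  0.           0.           1.        ]] [ 1.93787221  1.76048068 -0.57973228] [ -85.74412272 -477.17158961 1188.38102712]
0.1 [-3.13929713e+00  5.38203266e-05  2.77886657e+00] [230.4387376  607.0238771  217.60646927] 92.8900822748063
```

View pics/top0.png

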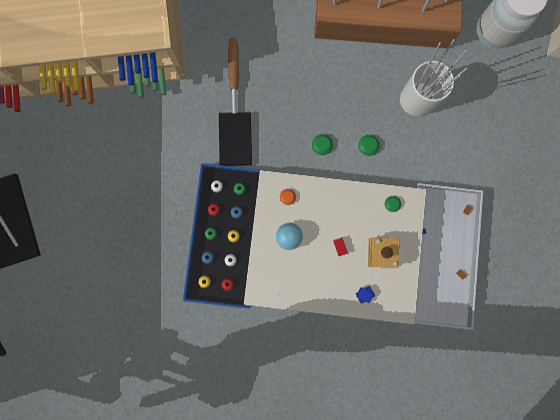

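View pics/scene0.png

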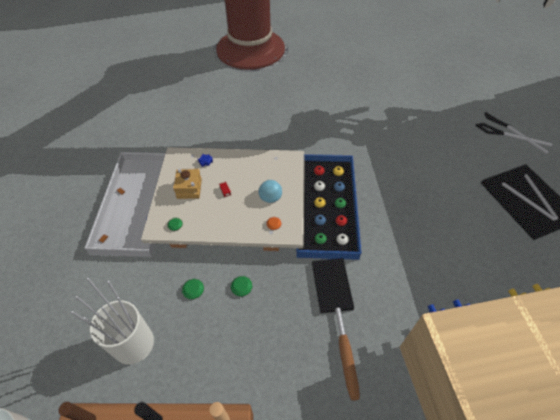

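The top view shows the tin at the right (-y) end around (450,257). The offcuts are green (392,204), amber (288,197), red (341,247, centre) and blue (365,295). The press is at (384,252) and the paperweight at (289,236). The two larger green discs at (322,145) and (369,145) lie off the board and are decoys. The scene view agrees with this.

```bash
cat > h.py <<'E'
import cv2,numpy as np
def ray(c,uv):
    R=cv2.Rodrigues(c["rvec"])[0]; o=-R.T@c["tvec"].ravel()
    d=R.T@np.linalg.inv(c["mtx"])@np.array([*uv,1.]); return o,d
def onz(c,uv,z):
    o,d=ray(c,uv); return o+d*(z-o[2])/d[2]
def tri(c1,p1,c2,p2):
    (o1,d1),(o2,d2)=ray(c1,p1),ray(c2,p2)
    t=np.linalg.lstsq(np.c_[d1,-d2],o2-o1,rcond=None)[0]
    a,b=o1+t[0]*d1,o2+t[1]*d2
    return (a+b)/2,np.linalg.norm(a-b)
HSV=dict(green=((50,120,40),(80,255,255)),amber=((5,170,120),(14,255,255)),blue=((112,150,60),(128,255,255)),red=((172,150,60),(180,255,255)),weight=((92,60,60),(108,200,255)))
def blobs(im,name,box,amin=30):
    hsv=cv2.cvtColor(im,cv2.COLOR_RGB2HSV); m=cv2.inRange(hsv,*HSV[name])
    if name=="red": m|=cv2.inRange(hsv,(0,150,60),(4,255,255))
    k=np.zeros_like(m); u0,v0,u1,v1=box; k[v0:v1,u0:u1]=1
    cs=cv2.findContours(m*k,cv2.RETR_EXTERNAL,cv2.CHAIN_APPROX_NONE)[0]
    return [(cv2.contourArea(c),cv2.minAreaRect(c)) for c in cs if cv2.contourArea(c)>amin]
E
python3 - <<'E'
from h import *
import pickle
d=pickle.load(open("c0.pkl","rb")); T,S=d["top"],d["scene"]
for n in HSV:
    a=blobs(T["image"],n,(255,165,432,325)); b=blobs(S["image"],n,(140,145,305,248))
    if not a or not b: print(n,a,b);continue
    a,b=max(a),max(b)
    p,e=tri(T,a[1][0],S,b[1][0])
    print(n,a[0],np.round(a[1][0]),np.round(p,1),"miss",round(e,1),"top@48",np.round(onz(T,a[1][0],48),1),"scene@48",np.round(onz(S,b[1][0],48),1), "rect",np.round(a[1][1],1),a[1][2])
hsv=cv2.cvtColor(T["image"],cv2.COLOR_RGB2HSV)
m=cv2.inRange(T["image"],(170,160,140),(255,250,240)); 
print(hsv[280,300],hsv[257,450],hsv[200,420],hsv[315,400])
m=cv2.inRange(hsv,(10,15,90),(30,70,255)); m[:160]=0;m[335:]=0;m[:,:235]=0;m[:,432:]=0
c=max(cv2.findContours(m,0,1)[0],key=cv2.contourArea)
ap=cv2.approxPolyDP(cv2.convexHull(c),6,True).reshape(-1,2)
print(ap); print(np.round([onz(T,p,42) for p in ap],1))
re=cv2.minAreaRect(np.float32([onz(T,p,42)[:2] for p in c.reshape(-1,2)])); print(re)
# press base outline heights via depth
R=cv2.Rodrigues(T["rvec"])[0]
v,u=np.mgrid[0:420,0:560]; z=T["range_z"].astype(float)
P=np.stack([(u-T["mtx"][0,2])/T["mtx"][0,0]*z,(v-T["mtx"][1,2])/T["mtx"][1,1]*z,z],-1)
W=(P-T["tvec"].ravel())@R; np.save("W.npy",W)
for q in [(384,252),(289,236),(341,247),(300,280),(392,204),(365,295),(450,257),(480,257),(430,205),(424,231),(468,209),(372,262)]: print(q,np.round(W[q[1],q[0]],1))
k=(W[...,2]>58)&(v>180)&(v<310)&(u>255)&(u<420)
n,l,st,ce=cv2.connectedComponentsWithStats(k.astype(np.uint8))
for i in range(1,n):
    if st[i,4]>50: w=W[l==i]; print(ce[i],st[i,4],cv2.minAreaRect(np.float32(w[:,:2])),w[:,2].max())
E
```

```text
green 166.0 [392. 204.] [ 636.7 -174.8   42.7] miss 2.8 top@48 [ 636.2 -175.    48. ] scene@48 [ 640.7 -172.1   48. ] rect [14. 15.] 90.0
amber 149.5 [287. 197.] [653.2  12.4  43.2] miss 2.2 top@48 [652.4  11.5  48. ] scene@48 [656.6  13.3  48. ] rect [14. 14.] 90.0
blue 172.5 [365. 294.] [ 479.  -119.4   46.1] miss 1.9 top@48 [ 479.1 -120.    48. ] scene@48 [ 481.  -118.2   48. ] rect [16.  15.8] 53.13010025024414
red 126.5 [340. 247.] [563.  -78.9  47.9] miss 1.3 top@48 [563.  -79.5  48. ] scene@48 [563.2 -78.2  48. ] rect [16.1  9.2] 71.56504821777344
weight 511.5 [289. 236.] [583.3  10.8  53.9] miss 2.0 top@48 [583.6   9.7  48. ] scene@48 [578.7  12.   48. ] rect [25.5 25.9] 63.43495178222656
[ 22  20 190] [105  12 175] [ 22  21 184] [ 24  19 135]
[[260 170]
 [425 189]
 [414 323]
 [244 304]]
[[ 703.    58.6   42. ]
 [ 662.7 -235.8   42. ]
 [ 427.6 -204.8   42. ]
 [ 466.5   90.5   42. ]]
((564.9686279296875, -72.50825500488281), (299.4097900390625, 239.66873168945312), 82.26980590820312)
(384, 252) [ 550.9 -146.3   93.8]
(289, 236) [581.6  10.3  77.3]
(341, 247) [562.  -80.9  50.9]
(300, 280) [505.9  -8.3  40.4]
(392, 204) [ 635.9 -173.5   50.6]
(365, 295) [ 478.5 -118.9   55.3]
(450, 257) [ 541.  -288.2    1.7]
(480, 257) [ 539.9 -344.1    0.6]
(430, 205) [ 638.2 -255.6    3.5]
(424, 231) [ 589.6 -240.4    8.7]
(468, 209) [ 629.  -325.     5.9]
(372, 262) [ 534.8 -128.9   77.6]
[288.99113475 235.4751773 ] 564 ((575.1336059570312, 19.637556076049805), (45.421382904052734, 71.61107635498047), 39.91932678222656) 904.2242232528703
[384.27455621 252.13254438] 845 ((555.1011352539062, -71.62738037109375), (206.15786743164062, 50.48017883300781), 87.30323028564453) 904.2242232528703
```

```bash
cat >> h.py <<'E'
C=np.array([565.,-72.5]); A=-0.1345
EX=np.array([np.cos(A),np.sin(A)]); EY=np.array([-np.sin(A),np.cos(A)])
def w(x,y,z): return [*(C+x*EX+y*EY),z]
def b(p): q=np.asarray(p)[:2]-C; return np.array([q@EX,q@EY])
YX=[np.pi,0,A+np.pi/2]      # fingers' closing line along board x
YY=[np.pi,0,A+np.pi]        # closing line along board y
E
python3 - <<'E'
from h import *
from workcell import r
W=np.load("W.npy")
B=np.stack([(W[...,:2]-C)@EX,(W[...,:2]-C)@EY],-1)
for lo,hi in((70,88),(58,100)):
  k=(W[...,2]>lo)&(W[...,2]<hi)&(abs(B[...,0])<60)&(abs(B[...,1])<140)
  for s in(1,-1):
    q=B[k&(B[...,1]*s>0)]; print(lo,s,len(q),np.percentile(q,[2,98],axis=0).round(1).tolist())
for n,p in dict(green=(636.7,-174.8),amber=(653.2,12.4),blue=(479,-119.4),red=(563,-78.9),weight=(583.3,10.8)).items(): print(n,b(p).round(1))
for o in(YX,[np.pi,0,YX[2]-np.pi],YY,[np.pi,0,A]):
  for p in((85,-55),(85,-155),(75,134),(-79,-20),(-79,-155),(-35,-7)):
    for z in (45,130):
      j=r.inverse_kinematics(w(*p,z),o); print(round(o[2],2),p,z,None if j is None else np.round(j,2))
E
```

```text
70 1 335 [[-8.8, 67.5], [22.9, 100.4]]
70 -1 718 [[-27.2, -102.8], [21.1, -57.6]]
58 1 560 [[-13.4, 63.4], [27.7, 104.9]]
58 -1 839 [[-27.2, -102.6], [20.9, -57.3]]
green [ 84.8 -91.8]
amber [76. 96.]
blue [-78.9 -58. ]
red [-1.1 -6.6]
weight [ 7. 85.]
1.44 (85, -55) 45 [-0.    0.84  0.32  1.57 -0.34  0.79  0.33]
1.44 (85, -55) 130 [-0.05  0.74  0.42  1.51 -0.35  0.96  0.33]
1.44 (85, -155) 45 [ 0.14  0.86  0.35  1.53 -0.36  0.82  0.49]
1.44 (85, -155) 130 [ 0.05  0.79  0.52  1.47 -0.43  1.01  0.55]
1.44 (75, 134) 45 [-0.3   0.84  0.34  1.57 -0.36  0.8   0.06]
1.44 (75, 134) 130 [-0.34  0.75  0.41  1.51 -0.34  0.96  0.04]
1.44 (-79, -20) 45 [-0.02  0.65  0.21  2.06 -0.29  0.47  0.27]
1.44 (-79, -20) 130 [-0.18  0.52  0.44  1.99 -0.34  0.7   0.34]
1.44 (-79, -155) 45 [ 0.2   0.68  0.3   2.   -0.38  0.52  0.63]
1.44 (-79, -155) 130 [-0.07  0.61  0.71  1.94 -0.55  0.8   0.82]
1.44 (-35, -7) 45 [-0.07  0.69  0.26  1.94 -0.32  0.55  0.27]
1.44 (-35, -7) 130 [-0.17  0.58  0.41  1.87 -0.32  0.76  0.28]
-1.71 (85, -55) 45 [ 0.43  0.85 -0.45  1.56  0.46  0.83  2.81]
-1.71 (85, -55) 130 [-0.35
[... 1508 characters left out ...]
(85, -55) 130 [-0.22  0.83  0.77  1.52 -0.63  1.05 -1.01]
-0.13 (85, -155) 45 [-0.    0.92  0.63  1.53 -0.64  0.9  -0.86]
-0.13 (85, -155) 130 [-0.07  0.86  0.8   1.47 -0.65  1.09 -0.85]
-0.13 (75, 134) 45 [-0.48  0.92  0.7   1.57 -0.71  0.91 -1.24]
-0.13 (75, 134) 130 [-0.5   0.82  0.73  1.51 -0.6   1.05 -1.32]
-0.13 (-79, -20) 45 [-0.18  0.68  0.46  2.06 -0.59  0.53 -1.  ]
-0.13 (-79, -20) 130 [-0.35  0.59  0.73  2.   -0.56  0.77 -1.  ]
-0.13 (-79, -155) 45 [ 0.17  0.68  0.34  2.   -0.43  0.53 -0.89]
-0.13 (-79, -155) 130 [-0.2   0.71  0.98  1.94 -0.76  0.91 -0.54]
-0.13 (-35, -7) 45 [-0.28  0.76  0.61  1.94 -0.7   0.66 -0.93]
-0.13 (-35, -7) 130 [-0.36  0.65  0.72  1.88 -0.57  0.83 -1.04]
```

```bash
cat >> h.py <<'E'
def push(r,x,y0,z,x1=None,y1=-155,vel=100):
    """tools down behind a piece, straight sweep along the board over its end, up again"""
    r.move_ptp(w(x,y0,125),YX); r.move_l(w(x,y0,z))
    r.move_l(w(x if x1 is None else x1,y1,z),vel=vel); r.move_l(w(x if x1 is None else x1,y1,125))
E
python3 - <<'E'
from h import *
from workcell import r
r.set_gripper(14)
r.move_ptp(w(84.8,-52,125),YX); r.move_l(w(84.8,-52,52))
f0=np.array(r.read_state()["wrist_force"]); z=50
while z>40:
    r.move_l(w(84.8,-52,z),vel=20); s=r.read_state(); f=np.array(s["wrist_force"])-f0
    print(z,s["tcp_pos"][2].round(2),f.round(1))
    if f[2]>3: break
    z-=1
z+=3; open("z.txt","w").write(str(z)); print("z",z)
r.move_l(w(84.8,-52,z)); r.move_l(w(84.8,-155,z),vel=100); r.move_l(w(84.8,-155,125))
print(r.read_state()["opening"],r.read_state()["clock"])
push(r,76,136,z)
print(r.read_state()["clock"])
push(r,-79,-18,z)
print(r.read_state()["clock"])
r.move_ptp(w(-79,60,140),YY)
c=r.read_camera("top"); cv2.imwrite("pics/top1.png",c["image"][150:340,180:500,::-1].repeat(2,0).repeat(2,1))
a=max(blobs(c["image"],"red",(255,165,432,325))); p=onz(c,a[1][0],48); print("red",b(p),a); print(r.read_state()["clock"])
E
```

```text
50 50.95 [0.3 0.8 0.4]
49 49.16 [ 0.1 -0.5 -0.2]
48 47.85 [-1.7  0.8 -0.2]
47 46.88 [0.2 0.  0.4]
46 45.9 [ 0.1  0.1 -0.8]
45 44.94 [-0.6  0.2  0.1]
44 43.91 [ 0.   0.2 -0.2]
43 42.89 [-0.7 -0.9  1. ]
42 42.45 [0.2 1.  2.8]
41 42.44 [-3.   1.7  6.9]
z 44
13.966506054941965 9.6667
15.225
18.9667
red [-1.0415173  -7.24457461] (126.5, ((340.0000305175781, 246.50006103515625), (16.127614974975586, 9.17060375213623), 71.56504821777344))
19.8833
```

View pics/top1.png

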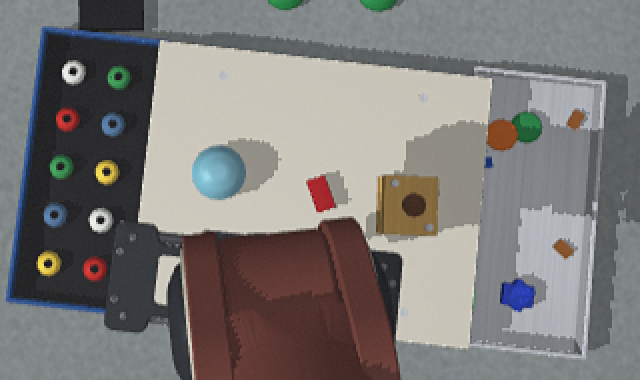

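The crop shows the amber, green and blue offcuts in the tin, at (502,134), (527,126) and (518,294). Red is still between the paperweight and the press, so next I push it sideways into the cleared far lane.

Run:
```python
from h import *
from workcell import r
r.set_gripper(0)
r.move_ptp(w(-42,-7,125),YY); r.move_l(w(-42,-7,44)); r.move_l(w(48,-7,44),vel=70)
r.move_l(w(35,-7,44)); r.move_l(w(35,-7,125)); r.move_ptp(w(20,125,130),YX)
c=r.read_camera("top"); cv2.imwrite("pics/top2.png",c["image"][150:340,180:500,::-1].repeat(2,0).repeat(2,1))
for a in blobs(c["image"],"red",(255,165,432,325)): print("red",b(onz(c,a[1][0],48)),a)
print(r.read_state()["clock"])
```

```text
red [ 72.13371372 -14.55568363] (119.5, ((348.298828125, 205.81097412109375), (8.944953918457031, 15.902141571044922), 6.340191841125488))
25.175
```

View pics/top2.png

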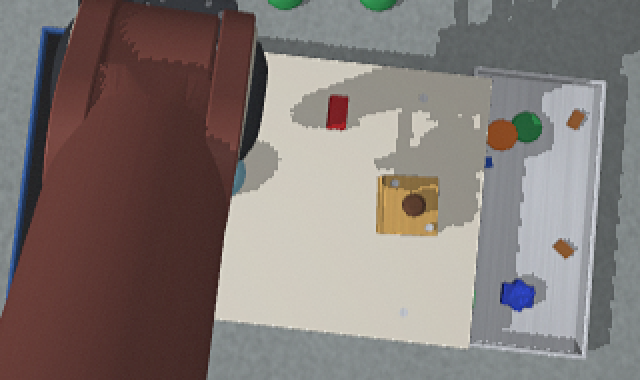

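The cane now lies square across the far lane at crop (338,112), clear of the press. I sweep it off, drifting slightly inward so it misses the two discs.

Run:
```python
from h import *
from workcell import r
r.set_gripper(6)
push(r,71,15,44,x1=52,vel=90)
r.move_ptp(w(0,60,200),YX); r.hold(0.5)
c=r.read_camera("top"); cv2.imwrite("pics/top3.png",c["image"][150:340,180:500,::-1].repeat(2,0).repeat(2,1))
W=c["range_z"]; 
R=cv2.Rodrigues(c["rvec"])[0]
for n in("green","amber","blue","red"):
  for a in blobs(c["image"],n,(415,180,490,335)):
    u,v=map(int,a[1][0]); p=R.T@(np.linalg.inv(c["mtx"])@[u,v,1]*W[v,u]-c["tvec"].ravel()); print(n,a[0],b(p).round(),p[2].round(1))
print(r.read_state()["clock"])
```

```text
green 141.0 [  85. -194.] 13.1
amber 32.5 [ -24. -237.] 9.6
amber 127.0 [  73. -172.] 14.8
blue 163.5 [ -70. -197.] 12.3
red 130.0 [  48. -167.] 25.2
31.0083
```

View pics/top3.png

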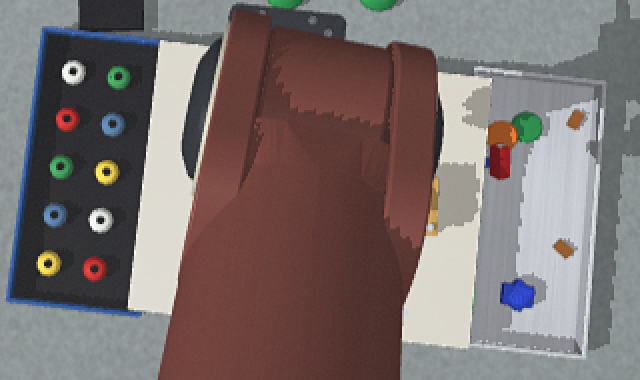

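All four offcuts are in the tin. Red at (500,161) leans on amber with its top about 25 mm above the bench, well below the limit. The trays appear unmoved, and the arm is clear.

```bash
python3 -c "
from workcell import r
print(r.job_done())"
```

```text
the job is handed in; nothing more can be done
None
```

All four offcuts were swept into the scrap tin using pushes only, and the job was handed in at about 31 s of the 67 s limit; the pictures showed the press, tin and bead tray in place, though the arm hid the paperweight in the last two, and no verdict was returned.

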